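# Sticker up sawn boards for drying

### The job

Build the drying stack on the small stand: lay the wide board lengthwise across its two bearers, put one sticker (the two short square sticks) crosswise on the board straight above each bearer, lay the narrow board on the stickers right over the wide one, and lay the steel bar lengthwise along the top as the weight. Keep every piece centred on the stand and square to it, and set it down rather than dropping it. Leave the gouge, knife, tin and moisture meter where they lie.

Things in the scene. Friction and masses are not known exactly. Their poses are not given: they have to be found in the camera images.
- stand: Fixed drying stand on the bench: a plywood base 190 x 120 x 12 mm with two square-edged wooden bearers across it. Origin at the centre of the base's underside (on the bench); x along the base's 190 mm length, y along the bearers, z up. The bearers lie along y, centred at x = +65 and -65 mm, each 30 mm wide (x), 120 mm long (y) and 25 mm high: their tops are 37 mm above the bench, with open space between them.
- wide_board: The wider of two loose sawn boards, pale wood with white-waxed ends, 220 x 60 x 22 mm, 0.20 kg, lying flat on the bench. Origin at its centre (11 mm above its underside); x along its length, y across its width, z up through its thickness. It goes first, lengthwise (its x along the stand's x) on the bearers.
- narrow_board: The narrower board, same wood and length, 220 x 40 x 22 mm, 0.14 kg, lying flat. Origin at its centre; x along its length, y across its width, z up. It goes on the stickers, lengthwise, over the wide board.
- sticker_1: Loose sticker: a short square stick of plain pale wood, 110 x 20 x 20 mm, 30 g, lying flat. Origin at its centre; x along its length. Alike with sticker_2; either one may go above either bearer, its length along the bearer.
- sticker_2: The other sticker, the same in every way: 110 x 20 x 20 mm, origin at its centre, x along its length.
- bar: Loose bar of bare grey steel used as the weight, 170 x 28 x 20 mm lying flat (20 mm high), about 0.74 kg. Origin at its centre; x along its length, z up. It goes last, lengthwise on the narrow board, so that it spans both stickers.
- tin: Bystander: small round flat tin of wax, 46 mm across, 26 mm high, origin at the centre of its underside.
- gouge: Bystander: carving gouge lying on the bench along its x, about 190 mm long, 26 mm high; origin on the bench under the middle of its wooden handle, blade towards +x.
- knife: Bystander: carving knife lying along its x, about 185 mm long, 18 mm high; origin on the bench, 20 mm nearer the blade than the middle of the handle, blade towards +x.
- meter: Bystander: hand-held yellow and black moisture meter lying flat, about 90 x 36 x 20 mm, long side along its x; origin on the bench under the yellow body's middle.

How it is judged (in metres and radians):
On the way, in this order (a step that is already met when the one before it is completed fails the run):
1. the wide board lies lengthwise across both bearers, let go (x of wide_board in the frame of stand between -0.015 and 0.015 m and y of wide_board in the frame of stand between -0.012 and 0.012 m and z of wide_board in the frame of stand between 0.043 and 0.053 m and angle between the x axis of wide_board and the x axis of stand, either way round below 0.1 rad and contact force between the fingers and wide_board below 0.3 N and linear speed of wide_board below 0.02 m/s and angular speed of wide_board below 0.1 rad/s), for 0.2 s.
2. a sticker lies across the wide board above each bearer, both let go ((((x of sticker_1 in the frame of stand between 0.053 and 0.077 m and y of sticker_1 in the frame of stand between -0.015 and 0.015 m and z of sticker_1 in the frame of stand between 0.064 and 0.074 m and angle between the x axis of sticker_1 and the y axis of stand, either way round below 0.15 rad) and (x of sticker_2 in the frame of stand between -0.077 and -0.053 m and y of sticker_2 in the frame of stand between -0.015 and 0.015 m and z of sticker_2 in the frame of stand between 0.064 and 0.074 m and angle between the x axis of sticker_2 and the y axis of stand, either way round below 0.15 rad)) or ((x of sticker_1 in the frame of stand between -0.077 and -0.053 m and y of sticker_1 in the frame of stand between -0.015 and 0.015 m and z of sticker_1 in the frame of stand between 0.064 and 0.074 m and angle between the x axis of sticker_1 and the y axis of stand, either way round below 0.15 rad) and (x of sticker_2 in the frame of stand between 0.053 and 0.077 m and y of sticker_2 in the frame of stand between -0.015 and 0.015 m and z of sticker_2 in the frame of stand between 0.064 and 0.074 m and angle between the x axis of sticker_2 and the y axis of stand, either way round below 0.15 rad))) and contact force between the fingers and sticker_1 below 0.3 N and linear speed of each of sticker_1, sticker_2 below 0.02 m/s and angular speed of each of sticker_1, sticker_2 below 0.1 rad/s and contact force between the fingers and sticker_2 below 0.3 N), for 0.2 s.
3. the narrow board lies on both stickers, let go (x of narrow_board in the frame of stand between -0.015 and 0.015 m and y of narrow_board in the frame of stand between -0.012 and 0.012 m and z of narrow_board in the frame of stand between 0.085 and 0.095 m and angle between the x axis of narrow_board and the x axis of stand, either way round below 0.1 rad and contact force between the fingers and narrow_board below 0.3 N and linear speed of narrow_board below 0.02 m/s and angular speed of narrow_board below 0.1 rad/s), for 0.2 s.
4. the steel bar lies along the top, let go (x of bar in the frame of stand between -0.015 and 0.015 m and y of bar in the frame of stand between -0.012 and 0.012 m and z of bar in the frame of stand between 0.106 and 0.116 m and angle between the x axis of bar and the x axis of stand, either way round below 0.15 rad and contact force between the fingers and bar below 0.3 N and linear speed of bar below 0.02 m/s and angular speed of bar below 0.1 rad/s), for 0.2 s.
At the end, for the whole second after the job is handed in: Stacked on the stand in order, flat (heights within 5 mm): wide board, a sticker over each bearer, narrow board, bar. Centred on stand or bearer within 15 mm lengthwise, 12 mm across their length (stickers: the same); boards square to 0.1 rad, stickers and bar 0.15. All let go, at rest (all of step 1 and all of step 2 and all of step 3 and all of step 4); the robot touches nothing.
It fails at once if the gouge, knife, tin or moisture meter shifted by more than 40 mm (distance of any of tin, gouge, knife, meter from where it was at the start of the episode above 0.04 m).
It fails at once if a board, a sticker or the bar dropped (falling free faster than 0.7 m/s, a drop of about 25 mm) ((contact force between wide_board and anything else below 0.01 N and linear speed of wide_board above 0.7 m/s) or (contact force between sticker_1 and anything else below 0.01 N and linear speed of sticker_1 above 0.7 m/s) or (contact force between sticker_2 and anything else below 0.01 N and linear speed of sticker_2 above 0.7 m/s) or (contact force between narrow_board and anything else below 0.01 N and linear speed of narrow_board above 0.7 m/s) or (contact force between bar and anything else below 0.01 N and linear speed of bar above 0.7 m/s)).
It also fails if it takes over 128 s, if anything falls off the work surface, if the arm or the gripper's body presses on something with over 40 N, if the wrist force passes 120 N, or if a joint passes its speed limit or range.

### The arm

A 7-joint arm with a two-finger parallel gripper is mounted at the origin on the work surface. World frame = base frame: x ahead of the robot, y to its left, z up, the work surface at z = 0. Lengths are in mm, angles in degrees, forces in N, time in s.
With the tool pointing down it reaches from about 400 to 850 mm from the base axis. Payload 4.5 kg.
Tool frame: the origin (TCP) lies on the centre line of the jaws, within the pads' length; the fingertips stand 17 mm ahead of it and the grasp point (between the pads) lies 2 mm behind it (ctrl.tips_ahead is the distance from the TCP to the fingertips, in mm); z points along the fingers, y is the line along which they close (so a half turn about z gives the same grasp; the last joint's range is limited). The gripper opens to 85 mm and grips with 20 to 120 N. Pads are 22 mm wide; open, the fingers measure 114 mm over their backs; the gripper's body (76 mm by 85 mm) begins 54 mm behind the grasp point. The pads swing forward as they close: fully open they stand 13 mm farther back than shut.
Start: joints at [75.332, 39.483, -11.15, 89.685, 9.013, 51.709, -12.324], TCP at [178.629, -598.953, 248.317] pointing down, gripper open.
Joint ranges: [-172.22, 172.22], [-26.19, 119.32], [-84.43, 86.54], [7.71, 146.69], [-57.33, 237.33], [2.42, 119.75], [-152.13, 152.13]. Speed limits (degrees/s): [147.25, 147.25, 180, 180, 180, 180, 180].

### API

Orientations are given as [roll, pitch, yaw] about the fixed x, y, z axes, in that order (R = Rz(yaw) Ry(pitch) Rx(roll)).
In Python, from bench import ctrl gives the robot as it stands.
- The arm moves only by the tool arm_command, never from a script. Its argument "series" is a list of rows, each a list of 5 numbers: the shift along the world's x, y, z in cm, then the turn about the world's z in rad, then the closure, from 0 (fully open) to 1 (shut). In form: [[tx, ty, tz, yaw, gripper], ...]. A call has 1 to 12 rows; each row is the pose to reach, as a shift and turn from the pose commanded when the call began; what a row does not reach only later rows make up. A row lasts 1/8 s, in which the tool goes at most 62.5 mm and 10.7 degrees, less where a joint would pass 70% of its speed; a pose out of reach is approached as far as the arm can. A call with a gripper value outside its range is refused whole. The fingers move at their own pace and stop on an object; "squeeze" is the grip in N (left out, the last holds). Time passes only in rows, so rows that repeat a pose let the fingers close. It gives the time, the measured TCP pose, the force, the opening and the grip force at its end, in the units of the state.
- ctrl.observe(): the state, without advancing time (a new reading comes with each control period).
- ctrl.get_image(name): name is "scene" or "top" or "wrist"; returns the picture (400x640x3 uint8, red, green, blue); there is no depth.
- ctrl.get_calibration(name): a dict with "fx", "fy", "cx", "cy" (pixels), "R" (3x3) and "t" (3): a world point X has camera coordinates R X + t. Camera axes: x right, y down, z forward; pixel columns grow to the right and rows downward; lengths in mm; the calibration is good to about 2 mm. A picture is of the moment at which its call begins: read the wrist's pose just before it. get_calibration takes no time and is no camera call; for the wrist camera it gives the pose at the moment of the call.
- ctrl.job_done(): hands the job in; it is judged then, once.
The state is a dict: "t": time; "joint_pos": joint angles; "joint_velocities": joint speeds; "tau": joint torques, N m; "position": TCP position; "tcp_rot": TCP orientation; "wrist_force": force on the tool from outside, world axes, zero at the start; "ft_torque": the same for the moment, N m; "finger_gap": finger opening in mm; "finger_force": force on a finger pad.
Only numpy, scipy, OpenCV 4.12 (cv2) and the standard library are available. Lean on these libraries where they do the work, as an engineer would, in place of code of your own. Each camera call takes 0.05 s, during which the arm holds its last target. There are 200 camera calls.

## Working session

There is one attempt and no reset: what is moved stays moved. The work goes in short steps, Python scripts to look and compute and a tool call to move; the robot and the scene stay as the last step left them, time stands still between calls to the robot, and variables do not carry over. Pictures are saved under pics/ and viewed, at most 16 in all, crops included, and the job is handed in when it is done.

Besides the shell and the picture viewer there is one more tool, called after ">>>" as name(argument=value, ...), one argument or row to a line, values as JSON. arm_command: Moves the arm, as the interface text tells. Its arguments: {"type":"object","properties":{"series":{"type":"array","items":{"type":"array","items":{"type":"number"}}},"squeeze":{"type":"number"}},"required":["series"]}

```bash
mkdir -p pics; python3 - <<'E'
from bench import ctrl
import cv2
print(ctrl.observe())
for n in("top","scene"):
    im=ctrl.get_image(n); cv2.imwrite(f"pics/{n}0.png",im[:,:,::-1])
    c=ctrl.get_calibration(n); print(n,c)
E
```

```text
{'t': 0.0, 'joint_pos': array([ 75.33142946,  39.53363546, -11.14517405,  89.74634751,
         9.01282105,  51.7087517 , -12.32519243]), 'joint_velocities': array([-0.00326925, -0.01691637,  0.00084007, -0.07961232, -0.09686013,
       -0.02406006,  0.02871277]), 'tau': array([ 1.19272954e-04, -5.39606738e+01, -1.26656558e+00, -1.58542049e+01,
        9.02859058e-03,  9.47930559e-03,  3.05055642e-05]), 'position': array([ 178.38550233, -598.34708193,  247.47238066]), 'tcp_rot': array([-1.79893474e+02,  7.62261332e-03,  1.66097047e+01]), 'wrist_force': array([0.7939622 , 0.14358156, 0.62259223]), 'ft_torque': array([ 0.03283406, -0.02005375,  0.03533732]), 'finger_force': 0.0, 'finger_gap': 85.13160918115699}
top {'fx': 364.7498145867788, 'fy': 364.7498145867788, 'cx': 317.12325614402, 'cy': 201.37861099007634, 'R': array([[-1.52528589e-02, -9.99883489e-01, -5.99175282e-04],
       [-9.83667684e-01,  1.51129724e-02, -1.79358541e-01],
       [ 1.79346699e-01, -2.14634115e-03, -9.83783591e-01]]), 't': array([-10.9751109 , 555.39422123, 884.39456378])}
scene {'fx': 436.2293013512968, 'fy': 436.2293013512968, 'cx': 319.9629744531697, 'cy': 197.85032693048908, 'R': array([[ 0.44266814,  0.89656674, -0.01459442],
       [ 0.75399521, -0.38098586, -0.5351084 ],
       [-0.48532066,  0.22587131, -0.84465733]]), 't': array([-252.94250958, -371.93338937, 1322.17571959])}
```

View pics/top0.png

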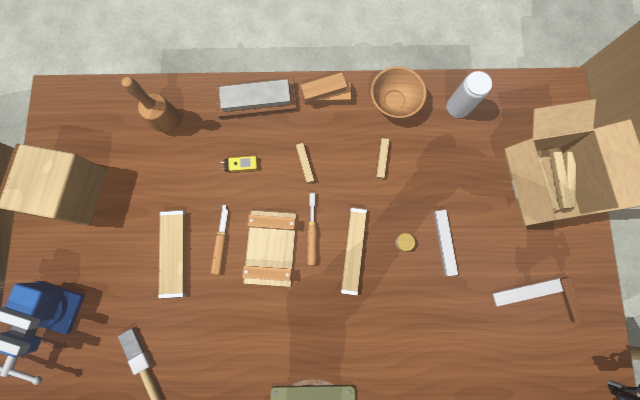

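View pics/scene0.png

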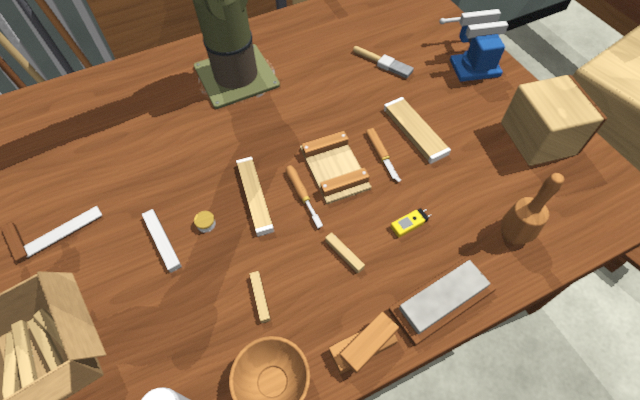

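Top view: wide board (172,254), stand (270,248), narrow board (354,251), bar (447,243), stickers (305,162) and (383,158), tin (405,242), knife (220,240), gouge (312,230), meter (240,163). The scene view agrees.

```bash
cat > h.py <<'E'
import numpy as np, cv2
def ray(c,px,z):
    px=np.atleast_2d(np.asarray(px,float))
    d=np.c_[(px[:,0]-c['cx'])/c['fx'],(px[:,1]-c['cy'])/c['fy'],np.ones(len(px))]@c['R']
    o=-c['R'].T@c['t']
    return o+d*((z-o[2])/d[:,2])[:,None]
def proj(c,X):
    p=np.atleast_2d(X)@c['R'].T+c['t']
    return np.c_[p[:,0]/p[:,2]*c['fx']+c['cx'],p[:,1]/p[:,2]*c['fy']+c['cy']]
def rect(c,mask,seed,z):
    """min-area rectangle (mm, on plane z) of the mask blob at/near pixel seed: centre, long, short, yaw deg of long axis"""
    n,l=cv2.connectedComponents(mask)
    ys,xs=np.nonzero(mask); k=np.argmin((xs-seed[0])**2+(ys-seed[1])**2)
    b=(l==l[ys[k],xs[k]]).astype(np.uint8)
    ct=max(cv2.findContours(b,cv2.RETR_EXTERNAL,cv2.CHAIN_APPROX_NONE)[0],key=cv2.contourArea)[:,0]
    P=ray(c,ct,z)[:,:2].astype(np.float32)
    (x,y),(w,h),a=cv2.minAreaRect(P)
    if w<h: w,h,a=h,w,a+90
    return np.round([x,y,w,h,(a+90)%180-90],1)
E
python3 - <<'E'
import cv2,numpy as np
from bench import ctrl
from h import *
im=cv2.imread("pics/top0.png");hsv=cv2.cvtColor(im,cv2.COLOR_BGR2HSV)
for p in [(172,254),(172,213),(354,251),(350,292),(447,243),(305,162),(383,158),(272,220),(270,248),(268,272),(290,250),(200,230),(380,270),(330,200)]:print(p,hsv[p[1],p[0]])
c=ctrl.get_calibration("top")
H,S,V=cv2.split(hsv)
m=((V>165)&((H>11)|(S<60))).astype(np.uint8)*255
cv2.imwrite("pics/m.png",np.hstack([cv2.resize(m[120:310,140:480],None,fx=1.15,fy=1.15)]+[])) 
big=cv2.resize(im[125:310,145:475],None,fx=2.4,fy=2.4,interpolation=cv2.INTER_CUBIC)
cv2.imwrite("pics/crop.png",big)
mm=cv2.resize(m[125:310,145:475],None,fx=2.4,fy=2.4)
mm=cv2.resize(mm,(big.shape[1]//2,big.shape[0]//2))
cv2.imwrite("pics/m.png",mm)
for nm,s,z in [("wide",(172,254),22),("narrow",(354,251),22),("bar",(447,243),20),("s1",(305,162),20),("s2",(383,158),20),("stand",(270,248),12),("tin",(405,242),26)]:
    print(nm,rect(c,m,s,z))
E
```

```text
(172, 254) [ 20  78 225]
(172, 213) [107   7 251]
(354, 251) [ 19  79 216]
(350, 292) [ 90   4 248]
(447, 243) [120   2 232]
(305, 162) [ 20  74 235]
(383, 158) [ 20  75 235]
(272, 220) [ 15 119 213]
(270, 248) [ 21  60 245]
(268, 272) [ 15 120 213]
(290, 250) [ 20  64 238]
(200, 230) [ 12 128 152]
(380, 270) [ 12 130 139]
(330, 200) [ 12 129 148]
wide [430.9 368.6 222.   76.1   2.9]
narrow [ 431.2 -111.6  221.6   42.6   -8.3]
bar [ 448.4 -352.   169.4   30.2    5.8]
s1 [659.5  50.  109.8  96.9  15.5]
s2 [ 680.3 -198.2  111.4   22.1  -10.1]
stand [443.7 130.8 190.1 171.6  -4.7]
tin [ 451.1 -244.5   46.6   43.7   89.1]
```

View pics/crop.png

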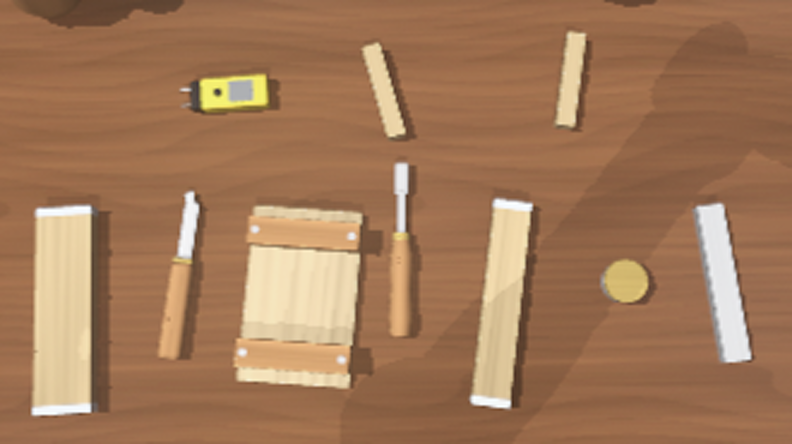

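View pics/m.png

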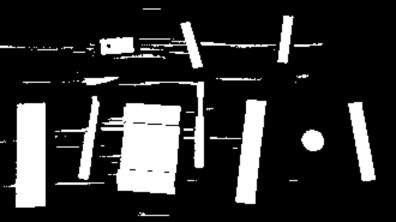

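The crop shows every piece clear, with the bearers as orange strips at (300,230) and (290,357). The mask has grain streaks, so I'll tighten it and measure the bearers at their top height.

```bash
python3 - <<'E'
import cv2,numpy as np
from bench import ctrl
from h import *
im=cv2.imread("pics/top0.png");hsv=cv2.cvtColor(im,cv2.COLOR_BGR2HSV)
c=ctrl.get_calibration("top")
H,S,V=cv2.split(hsv)
k=np.ones((3,3),np.uint8)
m=cv2.morphologyEx(((V>165)&(S<106)).astype(np.uint8)*255,cv2.MORPH_OPEN,k)
b=cv2.morphologyEx(((V>180)&(S>106)&(H>11)).astype(np.uint8)*255,cv2.MORPH_OPEN,k)
for nm,mk,s,z in [("wide",m,(172,254),22),("narrow",m,(354,251),22),("bar",m,(447,243),20),("s1",m,(305,162),20),("s2",m,(383,158),20),("floor",m,(270,248),12),("bear far",b,(272,220),37),("bear near",b,(268,272),37)]:
    print(nm,rect(c,mk,s,z))
# stand by the grey screws/base corners read in the crop: base corners (px crop ->)
cor=np.array([(255,206),(363,213),(350,387),(235,381)])/2.4+[145,125]
P=ray(c,cor,12);print(P.round(1),P.mean(0))
cor=np.array([(248,216),(361,221),(361,250),(248,243),(236,339),(355,346),(351,375),(235,369)])/2.4+[145,125]
P=ray(c,cor,37)[:,:2];print(P.round(1));print(P[:4].mean(0),P[4:].mean(0),P.mean(0),np.degrees(np.arctan2(*(P[:4].mean(0)-P[4:].mean(0))[::-1])))
E
```

```text
wide [431.4 360.8 222.1  60.6   2.9]
narrow [ 431.2 -111.9  221.6   42.6   -8.1]
bar [ 448.4 -352.   169.4   30.2    5.8]
s1 [669.5  13.7 109.7  21.9  15. ]
s2 [ 679.8 -198.   109.1   22.    -9.6]
floor [442.2 105.9 122.  100.1  84.9]
bear far [505.9 101.8 119.1  28.   85.3]
bear near [377.5 111.3 119.3  28.2  85.1]
[[539.3 155.8  12. ]
 [529.6  36.3  12. ]
 [342.3  51.1  12. ]
 [350.4 173.9  12. ]] [440.41246633 104.28880728  12.        ]
[[524.6 158.6]
 [517.3  37.1]
 [486.   37.2]
 [495.4 158.1]
 [394.4 168.8]
 [385.3  44. ]
 [355.7  48.3]
 [363.6 169.2]]
[505.80479533  97.76242794] [374.74737317 107.55644194] [440.27608425 102.65943494] -4.273810051651791
```

>>> arm_command(
  series=[
    [42, 50, 0, 2.0, 0],
    [42, 50, 0, 2.0, 0],
    [42, 50, 0, 2.0, 0],
    [42, 50, 0, 2.0, 0],
    [42, 50, 0, 2.0, 0],
    [42, 50, 0, 2.0, 0],
    [42, 50, 0, 2.0, 0],
    [42, 50, 0, 2.0, 0],
    [42, 50, 0, 2.0, 0],
    [42, 50, 0, 2.0, 0],
    [42, 50, 0, 2.0, 0],
    [42, 50, 0, 2.0, 0],
  ],
  squeeze=40,
)

```text
t: 1.6
position: [599.5, -95.8, 247.9]
tcp_rot: [179.9, -0.1, 131.4]
wrist_force: [-1.2, -0.5, 0.1]
finger_gap: 85.5
finger_force: 0.0
```

>>> arm_command(
  series=[
    [-16.7, 46, 0, 0.9, 0],
    [-16.7, 46, 0, 0.9, 0],
    [-16.7, 46, 0, 0.9, 0],
    [-16.7, 46, 0, 0.9, 0],
    [-16.7, 46, 0, 0.9, 0],
    [-16.7, 46, 0, 0.9, 0],
    [-16.7, 46, 0, 0.9, 0],
    [-16.7, 46, 0, 0.9, 0],
    [-16.7, 46, -8, 0.9, 0],
    [-16.7, 46, -8, 0.9, 0],
    [-16.7, 46, -8, 0.9, 0],
  ],
)

```text
t: 2.98
position: [432.2, 358.7, 167.5]
tcp_rot: [-179.8, -0.1, -177.4]
wrist_force: [-0.5, 0.4, 1.3]
finger_gap: 85.4
finger_force: 0.0
```

```bash
python3 - <<'E'
import cv2
from bench import ctrl
s=ctrl.observe();print(s['t'],s['position'],s['tcp_rot'],s['joint_pos'].round(),ctrl.tips_ahead)
c=ctrl.get_calibration("wrist");im=ctrl.get_image("wrist");cv2.imwrite("pics/w1.png",im[:,:,::-1]);print(c)
E
```

```text
2.975 [432.15758877 358.70845534 167.45971533] [-1.79813090e+02 -8.75385611e-02 -1.77389365e+02] [-19.  48. -46. 104.  45.  49.   6.] 17.0
{'fx': 326.3044763065772, 'fy': 326.3044763065772, 'cx': 321.8048502801628, 'cy': 201.19117477691856, 'R': array([[-0.0450499 ,  0.998977  , -0.00393092],
       [ 0.95741803,  0.04429834,  0.28528646],
       [ 0.28516875,  0.00908859, -0.95843423]]), 't': array([-339.14669356, -444.09565186,  174.13161966])}
```

View pics/w1.png

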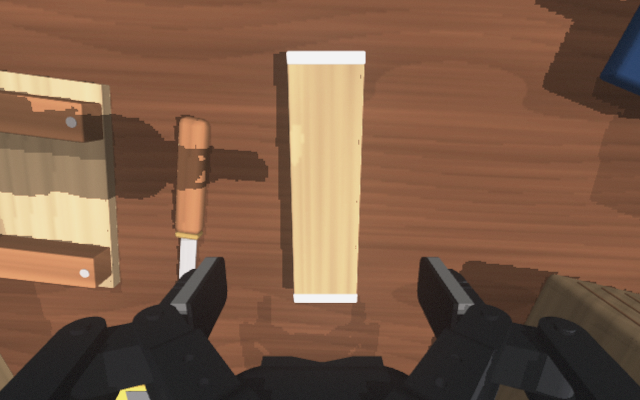

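Wrist view: the whole wide board is visible between the pads, corners about (287,52), (365,52), (357,302) and (294,302). The knife is to its left at (190,190).

```bash
cat >> h.py <<'E'
def masks(im_bgr):
    H,S,V=cv2.split(cv2.cvtColor(im_bgr,cv2.COLOR_BGR2HSV)); k=np.ones((3,3),np.uint8)
    f=lambda b:cv2.morphologyEx(b.astype(np.uint8)*255,cv2.MORPH_OPEN,k)
    return f((V>165)&(S<106)), f((V>180)&(S>106)&(H>11))
def snap(name,pic=None):
    from bench import ctrl
    c=ctrl.get_calibration(name); im=ctrl.get_image(name)[:,:,::-1].copy()
    if pic: cv2.imwrite(f"pics/{pic}.png",im)
    return c,im
E
python3 - <<'E'
from h import *
from bench import ctrl
s=ctrl.observe();print(s['t'],s['position'],s['tcp_rot'])
c,im=snap("wrist")
m,_=masks(im);print(rect(c,m,proj(c,[[431,361,22]])[0],22))
E
```

```text
3.025 [432.58215928 359.95867048 168.85075472] [-1.79970271e+02  1.52607013e-02 -1.77385268e+02]
[430.8 362.1 219.   60.6   2.6]
```

>>> arm_command(
  series=[
    [0, 0, -5, 0, 0],
    [0, 0, -10, 0, 0],
    [0, 0, -13, 0, 0],
    [0, 0, -15.1, 0, 0],
    [0, 0, -15.1, 0, 0.2],
    [0, 0, -15.1, 0, 0.5],
    [0, 0, -15.1, 0, 0.5],
    [0, 0, -15.1, 0, 0.5],
    [0, 0, -15.1, 0, 0.5],
  ],
  squeeze=40,
)

```text
t: 4.2
position: [432.7, 361.8, 19.0]
tcp_rot: [179.9, 0.1, -177.3]
wrist_force: [0.2, -1.1, 7.7]
finger_gap: 58.9
finger_force: 45.5
```

>>> arm_command(
  series=[
    [0, 0, 1, 0, 0.5],
    [0, 0, 5, 0, 0.5],
    [0, 0, 11, 0, 0.5],
    [0.3, -5, 12, 0, 0.5],
    [0.5, -10, 12, -0.05, 0.5],
    [0.7, -16, 12, -0.1, 0.5],
    [1, -21, 12, -0.13, 0.5],
    [1, -24, 12, -0.13, 0.5],
    [1, -25.4, 12, -0.13, 0.5],
    [1, -25.4, 10, -0.13, 0.5],
    [1, -25.4, 10, -0.13, 0.5],
  ],
)

```text
t: 5.58
position: [441.2, 107.9, 117.0]
tcp_rot: [180.0, -0.1, 175.4]
wrist_force: [-0.6, -0.7, -1.6]
finger_gap: 58.9
finger_force: 44.4
```

```bash
python3 - <<'E'
from h import *
from bench import ctrl
s=ctrl.observe();print(s['t'],s['position'],s['tcp_rot'],s['wrist_force'],s['joint_pos'].round())
c,im=snap("wrist","w2")
m,b=masks(im)
print(c['R'],c['t'])
for s in ([506,102,37],[377,111,37]):
    p=proj(c,[s])[0];print(p)
    if p[1]<400: print(rect(c,b,p,37))
E
```

```text
5.575 [441.2272514  107.90781334 117.02207301] [ 1.79973685e+02 -7.02945316e-02  1.75402553e+02] [-0.56983898 -0.72905811 -1.57530111] [  3.  45. -38. 124.  59.  31.   6.]
[[ 8.05870321e-02  9.96747551e-01 -2.24443551e-04]
 [ 9.55210345e-01 -7.71644187e-02  2.85690128e-01]
 [ 2.84743617e-01 -2.32373103e-02 -9.58322023e-01]] [-144.1469336  -413.12197823  129.20288799]
[319.43512305 302.23907226]
[520.8 152.5   1.8   1.5  -1.3]
[316.65182353 117.35672721]
[382.2 167.5  28.3   8.7  -4.6]
```

View pics/w2.png

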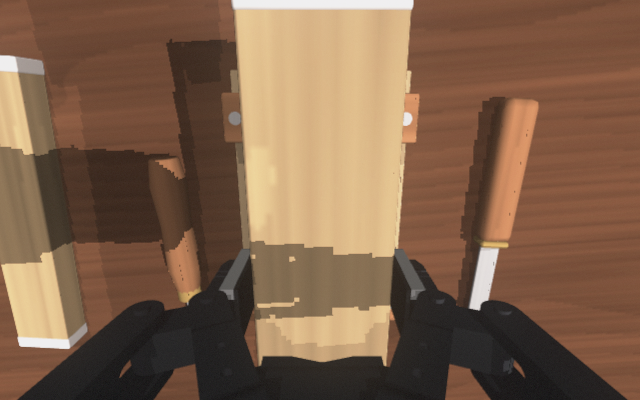

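The wide board is held straight above the stand. The near bearer's ends show on both sides, at about (222,95–141) and (418,95–141), and the knife and gouge are clear of the fingers.

```bash
python3 - <<'E'
from h import *
import cv2
from bench import ctrl
im=cv2.imread("pics/w2.png");c=ctrl.get_calibration("wrist")
H,S,V=cv2.split(cv2.cvtColor(im,cv2.COLOR_BGR2HSV))
b=((S>106)&(V>150)&(H<20)).astype(np.uint8)
for r in (105,118,130):
    print(r,''.join(str(x) for x in b[r,210:245]),''.join(str(x) for x in b[r,395:430]))
P=ray(c,[(222,118),(418,118)],37);print(P,P.mean(0))
P=ray(c,[(222,95),(418,95),(222,141),(418,141)],37);print(P,P.mean(0))
# board end, far (near-robot) corners at z ~ top
s=ctrl.observe();print(s['t'],s['position'],s['tcp_rot'])
E
```

```text
105 00000000000000000000000000000000000 00000000011111111111111110000000000
118 00000000000000000000000000000000000 00000000000000000011111000000000000
130 00000000000000000000000000000000000 00000001111111111111110000000000000
[[373.06965614  53.76721022  37.        ]
 [382.67339889 172.92912322  37.        ]] [377.87152752 113.34816672  37.        ]
[[359.86366003  56.00403263  37.        ]
 [369.28120994 172.87780858  37.        ]
 [386.80306626  51.44105479  37.        ]
 [396.60051199 172.98248751  37.        ]] [378.13711205 113.32634588  37.        ]
5.625 [441.47735932 108.25875051 117.48544902] [ 1.79946862e+02 -2.65948655e-02  1.75421317e+02]
```

>>> arm_command(
  series=[
    [0, 0.05, -2, 0, 0.5],
    [0, 0.05, -4, 0, 0.5],
    [0, 0.05, -5.5, 0, 0.5],
    [0, 0.05, -5.9, 0, 0.5],
    [0, 0.05, -6.1, 0, 0.5],
    [0, 0.05, -6.1, 0, 0.5],
    [0, 0.05, -6.1, 0, 0.5],
  ],
)

```text
t: 6.5
position: [441.9, 107.7, 56.8]
tcp_rot: [180.0, 0.0, 175.3]
wrist_force: [-0.4, 0.4, -1.0]
finger_gap: 59.3
finger_force: 44.4
```

>>> arm_command(
  series=[
    [0, 0, -0.1, 0, 0.5],
    [0, 0, -0.2, 0, 0.5],
    [0, 0, -0.2, 0, 0.5],
  ],
)

```text
t: 6.88
position: [441.9, 107.6, 55.9]
tcp_rot: [180.0, 0.1, 175.3]
wrist_force: [-2.7, -1.6, 18.3]
finger_gap: 58.8
finger_force: 46.8
```

>>> arm_command(
  series=[
    [0, 0, 0.1, 0, 0.5],
    [0, 0, 0.1, 0, 0.2],
    [0, 0, 0.1, 0, 0],
    [0, 0, 0.1, 0, 0],
    [0, 0, 0.1, 0, 0],
    [0, 0, 3, 0, 0],
    [0, 0, 8, 0, 0],
    [0, 0, 14, 0, 0],
    [0, 0, 17, 0, 0],
  ],
)

```text
t: 8.0
position: [442.1, 108.1, 226.9]
tcp_rot: [179.9, 0.2, 175.3]
wrist_force: [0.6, 0.5, -0.1]
finger_gap: 85.6
finger_force: 0.0
```

```bash
python3 - <<'E'
from h import *
from bench import ctrl
s=ctrl.observe();print(s['t'],s['position'],s['tcp_rot'])
c,im=snap("wrist","w3")
m,b=masks(im)
p=proj(c,[[442,107,59]])[0];print(p,rect(c,m,p,59))
E
```

```text
8.0 [442.09898029 108.13136548 226.94548888] [1.79906046e+02 1.52900712e-01 1.75319873e+02]
[319.31498315 184.77170559] [440.7 119.2 218.7  80.7  -4.7]
```

View pics/w3.png

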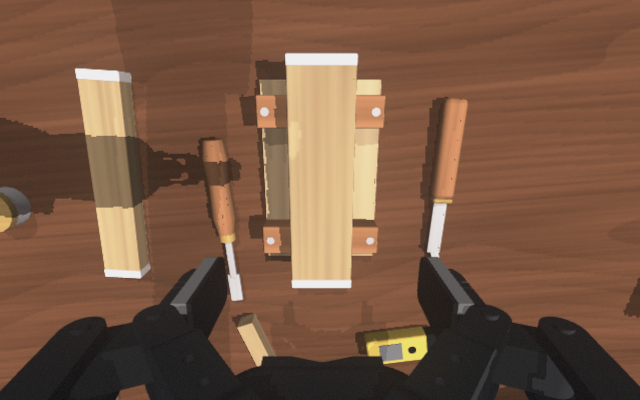

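The board lies across both bearers. Its ends run (286–357, 54) and (292–351, 287). The screws, symmetric on each bearer, are at (264,112)/(376,112) and (270,240)/(370,240), and the bystanders are undisturbed.

```bash
python3 - <<'E'
from h import *
from bench import ctrl
c=ctrl.get_calibration("wrist")
P=ray(c,[(264,112),(376,112),(270,240.5),(370,240.5)],37)[:,:2];n,f=P[:2].mean(0),P[2:].mean(0)
print("near",n,"far",f,"ctr",(n+f)/2,np.degrees(np.arctan2(*(f-n)[::-1])),np.linalg.norm(f-n))
P=ray(c,[(286,53.5),(357.5,53.5),(292,288),(351.5,288)],59)[:,:2];n,f=P[:2].mean(0),P[2:].mean(0)
print("board",(n+f)/2,np.degrees(np.arctan2(*(f-n)[::-1])),np.linalg.norm(f-n))
E
```

```text
near [380.10563431 113.81444936] far [510.21305889 102.89705455] ctr [445.1593466  108.35575196] -4.796488159488555 130.56466382983442
board [443.19965076 110.20529008] -4.706396301946264 221.25176542706325
```

>>> arm_command(
  series=[
    [6, -3, 0, 0.1, 0],
    [12, -5, -3, 0.2, 0],
    [18, -8, -6, 0.34, 0],
    [22.8, -9.4, -7, 0.34, 0],
    [22.8, -9.4, -7, 0.34, 0],
    [22.8, -9.4, -7, 0.34, 0],
  ],
)

```text
t: 8.8
position: [669.0, 13.9, 153.4]
tcp_rot: [179.9, -0.1, -165.2]
wrist_force: [0.8, 1.0, -0.7]
finger_gap: 85.8
finger_force: 0.0
```

```bash
python3 - <<'E'
from h import *
from bench import ctrl
s=ctrl.observe();print(s['t'],s['position'],s['tcp_rot'],s['joint_pos'].round())
c,im=snap("wrist","w4")
m,b=masks(im)
p=proj(c,[[669.5,13.7,20]])[0];print(p,rect(c,m,p,20))
E
```

```text
8.8 [669.01351243  13.86829398 153.38405861] [ 1.79941424e+02 -8.61407263e-02 -1.65218556e+02] [ 18.  57. -49.  85.  47.  61.  63.]
[320.53464925 195.74239149] [669.5  15.1 108.2  19.6  15.1]
```

>>> arm_command(
  series=[
    [0, 0.05, -5, 0, 0],
    [0, 0.05, -10, 0, 0],
    [0, 0.05, -12.5, 0, 0.3],
    [0, 0.05, -13.4, 0, 0.5],
    [0, 0.05, -13.4, 0, 0.9],
    [0, 0.05, -13.4, 0, 0.9],
    [0, 0.05, -13.4, 0, 0.9],
    [0, 0.05, -13.4, 0, 0.9],
    [0, 0.05, -13.4, 0, 0.9],
  ],
  squeeze=30,
)

```text
t: 9.98
position: [670.9, 14.5, 22.3]
tcp_rot: [180.0, 0.2, -165.2]
wrist_force: [-0.2, -1.0, 6.7]
finger_gap: 19.2
finger_force: 31.8
```

>>> arm_command(
  series=[
    [0, 0, 2, 0, 0.9],
    [0, 0, 7, 0, 0.9],
    [0, 0, 12, 0.1, 0.9],
    [-4, 2, 13, 0.3, 0.9],
    [-8, 4, 13, 0.5, 0.9],
    [-12, 6.5, 13, 0.7, 0.9],
    [-16.1, 8.7, 13, 0.9, 0.9],
    [-16.1, 8.7, 13, 1.08, 0.9],
    [-16.1, 8.7, 12, 1.23, 0.9],
    [-16.1, 8.7, 10, 1.23, 0.9],
    [-16.1, 8.7, 9, 1.23, 0.9],
    [-16.1, 8.7, 9, 1.23, 0.9],
  ],
)

```text
t: 11.48
position: [508.5, 100.8, 110.4]
tcp_rot: [180.0, -0.0, -94.7]
wrist_force: [-0.4, -0.7, -0.2]
finger_gap: 19.6
finger_force: 30.9
```

```bash
python3 - <<'E'
from h import *
from bench import ctrl
s=ctrl.observe();print(s['t'],s['position'],s['tcp_rot'],s['joint_pos'].round(),s['wrist_force'])
c,im=snap("wrist","w5")
print(proj(c,[[508,101.4,20+59],[508,101.4,37],[443,107,59]]))
E
```

```text
11.475 [508.50372609 100.81726859 110.38226979] [ 1.79976753e+02 -4.02999869e-02 -9.47409543e+01] [ 17.  57. -60. 113.  65.  53.  96.] [-0.42483881 -0.70652226 -0.1947797 ]
[[324.43070633 248.56590298]
 [323.88803747 220.91012411]
 [436.43960931 234.1882727 ]]
```

View pics/w5.png

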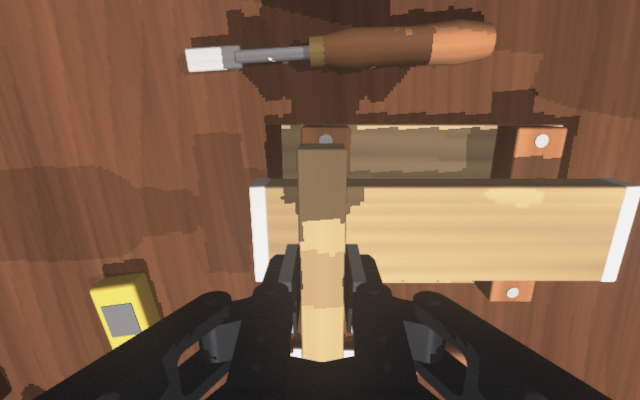

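The sticker is centred at column ~322, over the far bearer's screw at (326,140), and is square to the board.

>>> arm_command(
  series=[
    [0, 0, -1.5, 0, 0.9],
    [0, 0, -2.5, 0, 0.9],
    [0, 0, -2.8, 0, 0.9],
    [0, 0, -2.9, 0, 0.9],
    [0, 0, -2.9, 0, 0.9],
  ],
)

```text
t: 12.15
position: [508.8, 101.2, 81.5]
tcp_rot: [-180.0, 0.0, -94.7]
wrist_force: [-0.7, 0.2, -0.5]
finger_gap: 19.0
finger_force: 30.9
```

>>> arm_command(
  series=[
    [0, 0, -0.1, 0, 0.9],
    [0, 0, -0.15, 0, 0.9],
    [0, 0, -0.15, 0, 0.9],
  ],
)

```text
t: 12.52
position: [508.9, 101.3, 81.2]
tcp_rot: [-179.9, 0.0, -94.7]
wrist_force: [-1.9, -2.2, 11.6]
finger_gap: 19.2
finger_force: 32.4
```

>>> arm_command(
  series=[
    [0, 0, 0.05, 0, 0.9],
    [0, 0, 0.05, 0, 0.6],
    [0, 0, 0.05, 0, 0.4],
    [0, 0, 0.05, 0, 0.2],
    [0, 0, 1, 0, 0],
    [0, 0, 5, 0, 0],
    [0, 0, 10, 0, 0],
    [0, 0, 13, 0, 0],
    [0, 0, 13, 0, 0],
  ],
)

```text
t: 13.65
position: [509.7, 102.1, 212.6]
tcp_rot: [-179.7, 0.1, -94.7]
wrist_force: [-0.2, 0.3, -0.1]
finger_gap: 85.2
finger_force: 0.0
```

```bash
python3 - <<'E'
from h import *
from bench import ctrl
s=ctrl.observe();print(s['t'],s['position'],s['tcp_rot'],s['joint_pos'].round(),s['wrist_force'])
c,im=snap("wrist","w6")
print(c['R'],c['t'])
print(proj(c,[[508,101.4,79]]))
E
```

```text
13.65 [509.7213927  102.07638493 212.55465816] [-1.79736018e+02  1.24734714e-01 -9.47295898e+01] [ 20.  49. -67. 109.  53.  61. 105.] [-0.23316873  0.28603693 -0.12562952]
[[-0.99654641  0.08292457 -0.00433123]
 [ 0.07815368  0.95428145  0.28851155]
 [ 0.0280579   0.28717665 -0.95746662]] [ 501.24090441 -165.38075678  299.9491969 ]
[[325.53707055 193.72830323]]
```

View pics/w6.png

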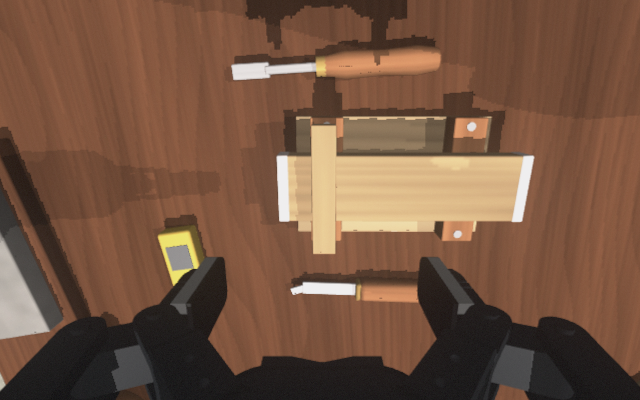

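The sticker lies across the board above the far bearer: corners (312,125), (336,125), (336,253) and (313,253). The near bearer's screws are at (472,127) and (457.5,234).

```bash
python3 - <<'E'
from h import *
from bench import ctrl
c=ctrl.get_calibration("wrist")
print("st",ray(c,[(312,125),(336,125),(336,253.5),(313,253.5)],79)[:,:2].mean(0))
print("near",ray(c,[(472,127),(457.5,234)],37)[:,:2],ray(c,[(472,127),(457.5,234)],37)[:,:2].mean(0))
print("bd",ray(c,[(277,155),(534,155),(524,220),(280,220)],59)[:,:2].mean(0))
c,im=snap("top","t2"); m,b=masks(im)
for nm,mk,s,z in [("narrow",m,(354,251),22),("bar",m,(447,243),20),("s2",m,(383,158),20)]: print(nm,rect(c,mk,s,z))
E
```

```text
st [507.85080194  99.07941605]
near [[372.07697745  60.50990534]
 [381.30540733 162.97087672]] [376.69119239 111.74039103]
bd [438.7434013  106.14477059]
narrow [ 379.1 -104.   117.4   41.8   -8.2]
bar [ 564.2 -310.1  144.9   25.2   78.8]
s2 [ 703.7 -202.3   61.3   21.9  -10.4]
```

>>> arm_command(
  series=[
    [4, -5, 0, -0.18, 0],
    [7, -10, 0, -0.36, 0],
    [10, -15, 0, -0.54, 0],
    [13, -20, 0, -0.72, 0],
    [15, -25, 0, -0.9, 0],
    [17.1, -29.9, -2, -1.08, 0],
    [17.1, -29.9, -4, -1.26, 0],
    [17.1, -29.9, -6, -1.44, 0],
    [17.1, -29.9, -6, -1.6, 0],
    [17.1, -29.9, -6, -1.656, 0],
    [17.1, -29.9, -6, -1.656, 0],
  ],
)

```text
t: 15.12
position: [678.7, -197.8, 148.1]
tcp_rot: [-180.0, -0.2, 170.5]
wrist_force: [-0.6, -0.4, -0.2]
finger_gap: 85.2
finger_force: 0.0
```

```bash
python3 - <<'E'
from h import *
from bench import ctrl
s=ctrl.observe();print(s['t'],s['position'],s['tcp_rot'],s['joint_pos'].round())
c,im=snap("wrist","w7")
m,b=masks(im)
p=proj(c,[[680,-198,20]])[0];print(p,rect(c,m,p,20))
E
```

```text
15.125 [ 678.69980705 -197.76822965  148.0693388 ] [-1.79970692e+02 -1.67014933e-01  1.70465981e+02] [ 32.  58. -43.  77.  42.  61.  62.]
[320.66392622 199.25871254] [ 679.9 -196.1  108.8   19.4  -10.1]
```

>>> arm_command(
  series=[
    [0.8, -0.1, -4, 0, 0],
    [1.5, -0.15, -9, 0, 0],
    [1.5, -0.15, -11.8, 0, 0.3],
    [1.5, -0.15, -12.8, 0, 0.5],
    [1.5, -0.15, -12.8, 0, 0.9],
    [1.5, -0.15, -12.8, 0, 0.9],
    [1.5, -0.15, -12.8, 0, 0.9],
    [1.5, -0.15, -12.8, 0, 0.9],
    [1.5, -0.15, -12.8, 0, 0.9],
  ],
  squeeze=30,
)

```text
t: 16.3
position: [695.7, -199.6, 23.7]
tcp_rot: [180.0, 0.2, 170.4]
wrist_force: [-0.6, -0.0, 6.7]
finger_gap: 19.1
finger_force: 33.3
```

>>> arm_command(
  series=[
    [0, 0, 4, 0, 0.9],
    [0, 0, 9, 0.1, 0.9],
    [-2, 4, 13, 0.28, 0.9],
    [-6, 8, 13, 0.46, 0.9],
    [-10, 12, 13, 0.64, 0.9],
    [-14, 16, 13, 0.82, 0.9],
    [-18, 20, 13, 1.0, 0.9],
    [-22, 24, 13, 1.18, 0.9],
    [-26, 28, 13, 1.36, 0.9],
    [-30, 32, 13, 1.54, 0.9],
    [-31.5, 32.7, 13, 1.656, 0.9],
    [-31.5, 32.7, 13, 1.656, 0.9],
  ],
)

```text
t: 17.8
position: [379.0, 128.1, 152.1]
tcp_rot: [-180.0, -0.0, -94.6]
wrist_force: [0.1, -0.2, 0.6]
finger_gap: 19.2
finger_force: 32.5
```

>>> arm_command(
  series=[
    [0, 0, -2, 0, 0.9],
    [0, 0, -4.1, 0, 0.9],
    [0, 0, -4.1, 0, 0.9],
    [0, 0, -4.1, 0, 0.9],
  ],
)

```text
t: 18.3
position: [380.4, 127.4, 111.2]
tcp_rot: [-180.0, 0.0, -94.9]
wrist_force: [0.8, -0.7, -0.8]
finger_gap: 19.1
finger_force: 32.5
```

```bash
python3 - <<'E'
from h import *
from bench import ctrl
s=ctrl.observe();print(s['t'],s['position'],s['tcp_rot'],s['joint_pos'].round(),s['wrist_force'])
c,im=snap("wrist","w8")
print(proj(c,[[378.5,112.2,79],[378.5,112.2,37]]))
E
```

```text
18.3 [380.36317412 127.36585207 111.24365322] [-1.79961496e+02  1.37161085e-02 -9.48652138e+01] [  8.  51. -57. 133.  75.  43.  69.] [ 0.81842727 -0.69869149 -0.80325472]
[[324.56454027 219.51698492]
 [324.05590513 196.961085  ]]
```

View pics/w8.png

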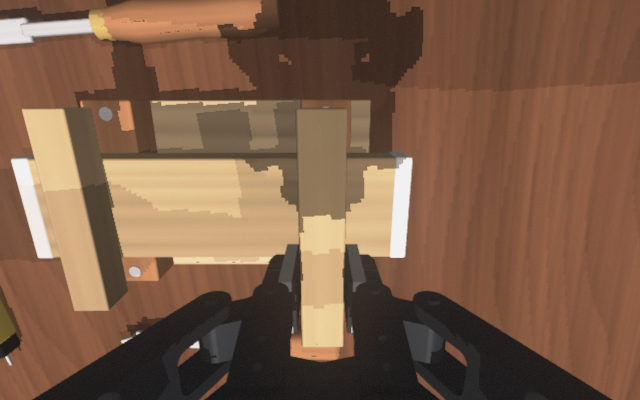

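The second sticker is centred at column ~322, over the near bearer, whose edges just show at (330,105) and (320,350). It is clear of sticker 1.

>>> arm_command(
  series=[
    [0, 0, -1.5, 0, 0.9],
    [0, 0, -2.5, 0, 0.9],
    [0, 0, -2.75, 0, 0.9],
    [0, 0, -2.85, 0, 0.9],
    [0, 0, -2.85, 0, 0.9],
  ],
)

```text
t: 18.98
position: [379.9, 127.6, 82.7]
tcp_rot: [-180.0, 0.0, -94.7]
wrist_force: [0.7, -0.7, -1.4]
finger_gap: 19.4
finger_force: 32.5
```

>>> arm_command(
  series=[
    [0, 0, -0.1, 0, 0.9],
    [0, 0, -0.15, 0, 0.9],
    [0, 0, -0.15, 0, 0.9],
  ],
)

```text
t: 19.35
position: [379.9, 127.7, 82.4]
tcp_rot: [-179.8, 0.0, -94.7]
wrist_force: [-1.3, -2.9, 19.6]
finger_gap: 19.2
finger_force: 34.9
```

>>> arm_command(
  series=[
    [0, 0, 0.1, 0, 0.9],
    [0, 0, 0.1, 0, 0.6],
    [0, 0, 0.1, 0, 0.4],
    [0, 0, 0.1, 0, 0.2],
    [0, 0, 1, 0, 0],
    [0, 0, 5, 0, 0],
    [0, 0, 10, 0, 0],
    [0, 0, 13, 0, 0],
    [3, 0, 14, -0.1, 0],
    [5, 0, 14, -0.1, 0],
    [5, 0, 14, -0.1, 0],
  ],
)

```text
t: 20.72
position: [430.4, 127.7, 221.2]
tcp_rot: [-180.0, 0.1, -100.6]
wrist_force: [-0.5, 0.1, 0.3]
finger_gap: 85.2
finger_force: 0.0
```

```bash
python3 - <<'E'
from h import *
from bench import ctrl
s=ctrl.observe();print(s['t'],s['position'],s['tcp_rot'],s['joint_pos'].round(),s['wrist_force'])
c,im=snap("wrist","w9")
import json;json.dump({k:np.array(v).tolist() for k,v in c.items()},open("w9.json","w"))
E
```

```text
20.725 [430.37772646 127.6608674  221.24226745] [-1.79971982e+02  6.22499588e-02 -1.00569397e+02] [ 16.  42. -64. 119.  50.  52.  92.] [-0.49281711  0.08394085  0.32566424]
```

View pics/w9.png

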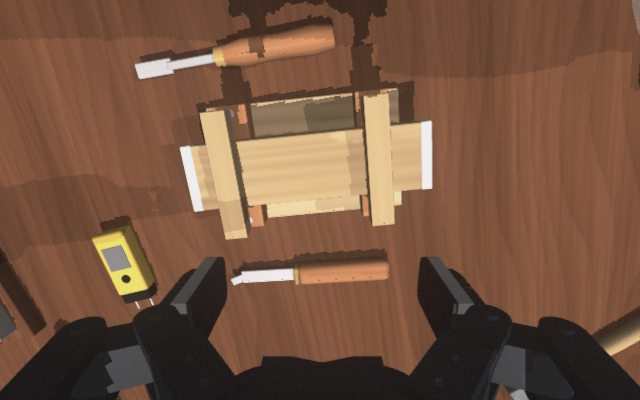

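Both stickers lie across the board. Sticker 1's corners are about (201,112), (226,110), (247,236) and (225,238). Sticker 2's are (364,96), (388,94), (394,223) and (371,225).

```bash
python3 - <<'E'
from h import *
import json
c={k:np.array(v) for k,v in json.load(open("w9.json")).items()}
def q(n,p,z):
    P=ray(c,p,z)[:,:2]; a=(P[0]+P[1])/2-(P[2]+P[3])/2; print(n,P.mean(0).round(1),np.linalg.norm(a).round(1),np.degrees(np.arctan2(a[1],a[0])).round(1)%180)
q("s1",[(201,112),(226,110),(247,236),(225,238)],79)
q("s2",[(364,96),(388,94),(394,223),(371,225)],79)
q("bd",[(181,148),(194,211),(433,188),(432,121)],59)
E
```

```text
s1 [508.  100.4] 107.7 84.5
s2 [379.9 112. ] 107.5 85.2
bd [439.5 109. ] 219.5 175.3
```

>>> arm_command(
  series=[
    [1, -3, 0, -0.18, 0],
    [1, -6, 0, -0.36, 0],
    [1, -9, 0, -0.54, 0],
    [1, -12, 0, -0.72, 0],
    [1, -15, 0, -0.9, 0],
    [1, -18, 0, -1.08, 0],
    [0.5, -21, -2, -1.26, 0],
    [0.2, -23.9, -4, -1.44, 0],
    [0.2, -23.9, -5.6, -1.532, 0],
    [0.2, -23.9, -5.6, -1.532, 0],
    [0.2, -23.9, -5.6, -1.532, 0],
  ],
)

```text
t: 22.15
position: [431.5, -110.4, 165.4]
tcp_rot: [180.0, 0.0, 172.0]
wrist_force: [-0.3, 0.4, 0.6]
finger_gap: 84.9
finger_force: 0.0
```

```bash
python3 - <<'E'
from h import *
from bench import ctrl
s=ctrl.observe();print(s['t'],s['position'],s['tcp_rot'],s['joint_pos'].round())
c,im=snap("wrist","w10")
m,b=masks(im)
p=proj(c,[[431,-112,22]])[0];print(p,rect(c,m,p,22))
E
```

```text
22.15 [ 431.48630236 -110.4371182   165.35772428] [1.79956434e+02 7.10796841e-03 1.71950384e+02] [ 31.  39. -37. 124.  45.  32.  42.]
[318.60113623 191.93048521] [ 431.3 -109.6  219.8   40.3   -8.1]
```

>>> arm_command(
  series=[
    [0, 0.05, -5, 0, 0],
    [0, 0.05, -10, 0, 0],
    [0, 0.05, -13.5, 0, 0],
    [0, 0.05, -14.6, 0, 0.2],
    [0, 0.05, -14.6, 0, 0.6],
    [0, 0.05, -14.6, 0, 0.7],
    [0, 0.05, -14.6, 0, 0.7],
    [0, 0.05, -14.6, 0, 0.7],
    [0, 0.05, -14.6, 0, 0.7],
  ],
  squeeze=40,
)

```text
t: 23.32
position: [432.1, -111.1, 19.5]
tcp_rot: [180.0, 0.1, 171.7]
wrist_force: [0.1, -0.1, 5.7]
finger_gap: 39.0
finger_force: 42.7
```

>>> arm_command(
  series=[
    [0, 0, 1.5, 0, 0.7],
    [0, 0, 7, 0, 0.7],
    [0, 0, 13, 0, 0.7],
    [0.3, 4, 14, 0.02, 0.7],
    [0.6, 9, 14, 0.04, 0.7],
    [0.9, 14, 14, 0.06, 0.7],
    [1.2, 19, 14, 0.06, 0.7],
    [1.2, 21.8, 14, 0.06, 0.7],
    [1.2, 21.8, 12, 0.06, 0.7],
    [1.2, 21.8, 10, 0.06, 0.7],
    [1.2, 21.8, 10, 0.06, 0.7],
  ],
)

```text
t: 24.7
position: [442.6, 106.6, 118.0]
tcp_rot: [-179.9, -0.1, 175.2]
wrist_force: [-0.4, -0.3, -1.2]
finger_gap: 39.1
finger_force: 41.7
```

```bash
python3 - <<'E'
from h import *
from bench import ctrl
s=ctrl.observe();print(s['t'],s['position'],s['tcp_rot'],s['joint_pos'].round(),s['wrist_force'])
c,im=snap("wrist","w11")
E
```

```text
24.7 [442.57025809 106.61986558 118.00677602] [-1.79905342e+02 -1.49982311e-01  1.75240125e+02] [ -2.  43. -28. 124.  51.  25.  14.] [-0.41808512 -0.26941766 -1.1509733 ]
```

View pics/w11.png

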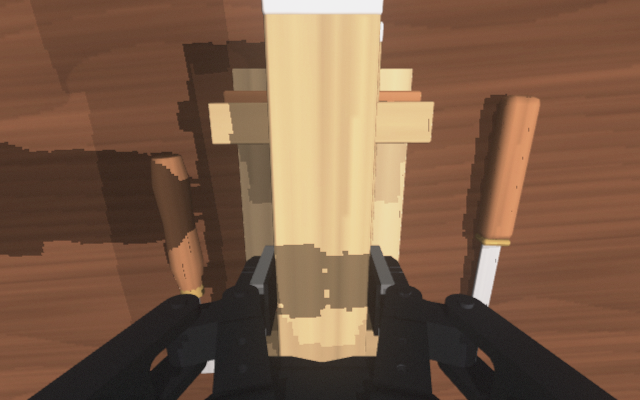

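The narrow board, centred at column ~323, sits over the near sticker, which spans columns 209–433 and so centres at 321.

>>> arm_command(
  series=[
    [0, 0, -1, 0, 0.7],
    [0, 0, -1.7, 0, 0.7],
    [0, 0, -2.0, 0, 0.7],
    [0, 0, -2.0, 0, 0.7],
  ],
)

```text
t: 25.25
position: [443.6, 107.0, 98.8]
tcp_rot: [-180.0, -0.0, 175.2]
wrist_force: [-1.4, 0.0, -1.2]
finger_gap: 39.2
finger_force: 41.8
```

>>> arm_command(
  series=[
    [0, 0, -0.1, 0, 0.7],
    [0, 0, -0.1, 0, 0.7],
    [0, 0, -0.1, 0, 0.7],
  ],
)

```text
t: 25.62
position: [443.7, 107.1, 98.5]
tcp_rot: [180.0, 0.1, 175.2]
wrist_force: [-2.0, -0.1, 6.9]
finger_gap: 39.1
finger_force: 42.7
```

>>> arm_command(
  series=[
    [0, 0, 0, 0, 0.5],
    [0, 0, 0, 0, 0.2],
    [0, 0, 0, 0, 0],
    [0, 0, 0.3, 0, 0],
    [0, 0, 3, 0, 0],
    [0, 0, 8, 0, 0],
    [0, 0, 12, 0, 0],
    [0, 0, 12, 0, 0],
  ],
)

```text
t: 26.62
position: [445.1, 107.8, 220.3]
tcp_rot: [179.9, 0.3, 175.2]
wrist_force: [-0.4, -0.5, -0.1]
finger_gap: 85.1
finger_force: 0.0
```

```bash
python3 - <<'E'
from h import *
from bench import ctrl
s=ctrl.observe();print(s['t'],s['position'],s['tcp_rot'],s['joint_pos'].round(),s['wrist_force'])
c,im=snap("wrist","w12")
import json;json.dump({k:np.array(v).tolist() for k,v in c.items()},open("w12.json","w"))
E
```

```text
26.625 [445.12476861 107.78454633 220.33443516] [179.8500283    0.30536732 175.16226806] [  7.  34. -41. 119.  36.  40.  27.] [-0.40667596 -0.52018315 -0.08862993]
```

View pics/w12.png

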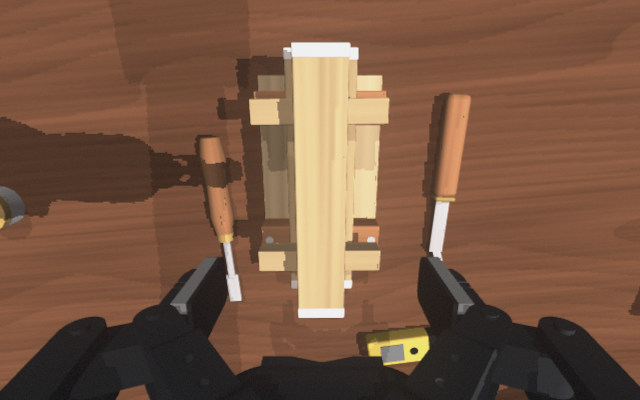

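The narrow board lies along both stickers, ends at (292–351, 43) and (298–344, 317), level and centred. Next is the bar.

>>> arm_command(
  series=[
    [1, -6, 0, 0.05, 0],
    [2, -12, 0, 0.1, 0],
    [2, -18, 0, 0.18, 0],
    [2, -24, 0, 0.18, 0],
    [2, -30, 0, 0.18, 0],
    [1.5, -36, 0, 0.18, 0],
    [0.5, -42, -2, 0.18, 0],
    [0.5, -45.9, -4, 0.184, 0],
    [0.5, -45.9, -5.5, 0.184, 0],
    [0.5, -45.9, -5.5, 0.184, 0],
    [0.5, -45.9, -5.5, 0.184, 0],
  ],
)

```text
t: 28.05
position: [449.4, -350.0, 163.1]
tcp_rot: [179.9, 0.0, -174.1]
wrist_force: [-0.3, 0.3, 1.0]
finger_gap: 85.4
finger_force: 0.0
```

```bash
python3 - <<'E'
from h import *
from bench import ctrl
s=ctrl.observe();print(s['t'],s['position'],s['tcp_rot'],s['joint_pos'].round())
c,im=snap("wrist","w13")
m,b=masks(im)
p=proj(c,[[448,-352,20]])[0];print(p,rect(c,m,p,20))
import json
c={k:np.array(v) for k,v in json.load(open("w12.json")).items()}
def q(n,p,z):
    P=ray(c,p,z)[:,:2]; a=(P[0]+P[1])/2-(P[2]+P[3])/2; print(n,P.mean(0).round(1),np.linalg.norm(a).round(1),np.degrees(np.arctan2(a[1],a[0])).round(1)%180)
q("nb",[(292,43),(351,43),(344.5,317.5),(298,317.5)],101)
q("s1",[(259,251),(259,270),(380,270),(380,250)],79)
q("s2",[(250,99),(250,124),(389,123),(389,98)],79)
E
```

```text
28.05 [ 449.41770935 -350.03012278  163.11570213] [ 1.79946002e+02  2.97070301e-02 -1.74069319e+02] [ 58.  48. -44. 103.  44.  48.  88.]
[318.53136966 190.18315436] [ 448.5 -350.5  168.1   28.1    5.9]
nb [443.6 108.8] 219.0 175.1
s1 [508.7 101.6] 109.0 85.3
s2 [379.5 112.9] 109.1 85.5
```

>>> arm_command(
  series=[
    [0, 0, -5, 0, 0],
    [0, 0, -10, 0, 0],
    [0, 0, -13, 0, 0.2],
    [0, 0, -14.2, 0, 0.4],
    [0, 0, -14.2, 0, 0.8],
    [0, 0, -14.2, 0, 0.8],
    [0, 0, -14.2, 0, 0.8],
    [0, 0, -14.2, 0, 0.8],
    [0, 0, -14.2, 0, 0.8],
  ],
  squeeze=80,
)

```text
t: 29.22
position: [449.5, -351.8, 22.2]
tcp_rot: [-180.0, 0.1, -174.2]
wrist_force: [-0.4, 2.6, 6.8]
finger_gap: 26.3
finger_force: 81.8
```

>>> arm_command(
  series=[
    [0, 0, 1.5, 0, 0.8],
    [0, 0, 7, 0, 0.8],
    [1, 3, 13, 0, 0.8],
    [2, 9, 15, -0.05, 0.8],
    [2, 15, 15, -0.1, 0.8],
    [2, 21, 15, -0.15, 0.8],
    [2, 27, 15, -0.184, 0.8],
    [1, 33, 15, -0.184, 0.8],
    [0, 39, 15, -0.184, 0.8],
    [-0.5, 44, 15, -0.184, 0.8],
    [-0.5, 45.9, 14, -0.184, 0.8],
    [-0.5, 45.9, 12.5, -0.184, 0.8],
  ],
)

```text
t: 30.72
position: [444.0, 109.8, 146.5]
tcp_rot: [179.9, 0.1, 175.4]
wrist_force: [-0.2, -1.3, -7.9]
finger_gap: 25.9
finger_force: 81.7
```

>>> arm_command(
  series=[
    [0, 0, -1, 0, 0.8],
    [0, 0, -1.7, 0, 0.8],
    [0, 0, -1.7, 0, 0.8],
    [0, 0, -1.7, 0, 0.8],
  ],
)

```text
t: 31.22
position: [443.9, 107.0, 129.1]
tcp_rot: [180.0, 0.0, 175.2]
wrist_force: [-0.2, -0.1, -7.5]
finger_gap: 26.0
finger_force: 81.6
```

```bash
python3 - <<'E'
from h import *
from bench import ctrl
s=ctrl.observe();print(s['t'],s['position'],s['tcp_rot'],s['wrist_force'])
c,im=snap("wrist","w14")
E
```

```text
31.225 [443.87751604 106.95053247 129.10346613] [1.79979170e+02 2.77761876e-02 1.75168954e+02] [-0.23968795 -0.14718742 -7.5009017 ]
```

View pics/w14.png

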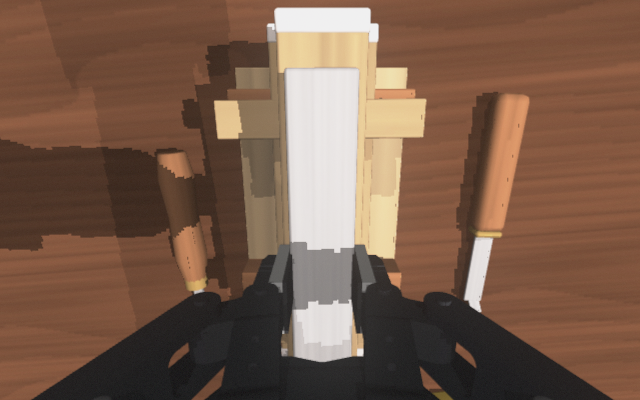

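The bar, at columns 286–358, is centred along the narrow board at 276–370. Lowering it now.

>>> arm_command(
  series=[
    [0, 0, -0.3, 0, 0.8],
    [0, 0, -0.5, 0, 0.8],
    [0, 0, -0.6, 0, 0.8],
    [0, 0, -0.6, 0, 0.8],
  ],
)

```text
t: 31.78
position: [443.6, 107.0, 123.2]
tcp_rot: [-180.0, 0.0, 175.2]
wrist_force: [-1.3, -0.9, 1.0]
finger_gap: 26.1
finger_force: 82.6
```

Contact has begun: the 7.5 N load is off the wrist.

>>> arm_command(
  series=[
    [0, 0, -0.03, 0, 0.8],
    [0, 0, -0.03, 0, 0.6],
    [0, 0, -0.03, 0, 0.3],
    [0, 0, -0.03, 0, 0],
    [0, 0, 0.3, 0, 0],
    [0, 0, 3, 0, 0],
    [0, 0, 8, 0, 0],
    [0, 0, 10, 0, 0],
    [0, 0, 10, 0, 0],
    [0, 0, 10, 0, 0],
  ],
)

```text
t: 33.02
position: [443.2, 106.6, 222.2]
tcp_rot: [-180.0, -0.1, 175.2]
wrist_force: [-0.4, -0.1, -0.1]
finger_gap: 85.4
finger_force: 0.0
```

```bash
python3 - <<'E'
from h import *
from bench import ctrl
s=ctrl.observe();print(s['t'],s['position'],s['wrist_force'],s['finger_gap'])
c,im=snap("wrist","w15")
m,b=masks(im);print(proj(c,[[443.6,107,121]]))
H,S,V=cv2.split(cv2.cvtColor(im,cv2.COLOR_BGR2HSV))
k=cv2.morphologyEx(((S<30)&(V>120)).astype(np.uint8)*255,cv2.MORPH_OPEN,np.ones((5,5),np.uint8))
print(rect(c,k,proj(c,[[443.6,107,121]])[0],121))
E
```

```text
33.025 [443.21533858 106.59453855 222.24659755] [-0.37490205 -0.09240595 -0.13151502] 85.36514313427851
[[321.15544648 207.86096222]]
[442.7 108.  166.7  27.2  -4.7]
```

View pics/w15.png

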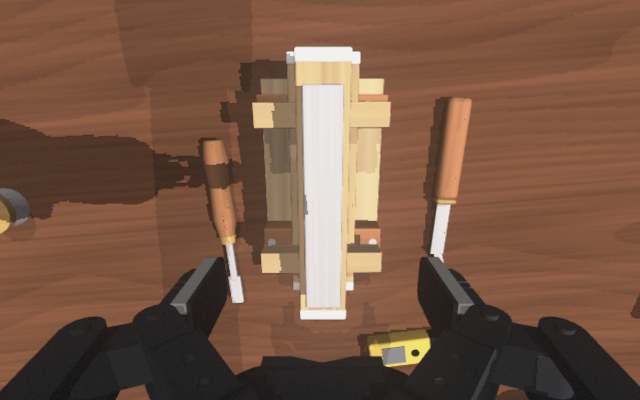

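The stack is complete: the bar is centred on top, columns 303–343 and rows 85–308. Everything is square, the gripper is clear, and the bystanders are in place.

```bash
python3 -c "
from bench import ctrl
print(ctrl.job_done())"
```

```text
the job is handed in; nothing more can be done
None
```

The drying stack is built and handed in at about 33 s: wide board, two stickers, narrow board and bar, all centred within about 3 mm of the stand by the camera measurements, with the gouge, knife, tin and meter left where they lay; the hand-in gave no verdict.

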